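# Refit the coffee machine after rinsing

### The arm

A 6-joint arm with a two-finger parallel gripper is mounted at the origin on the work surface. World frame = base frame: x ahead of the robot, y to its left, z up, the work surface at z = 0. Lengths are in mm, angles in rad, forces in N, time in s.
With the tool pointing down it reaches from about 350 to 875 mm from the base axis. Payload 4.2 kg.
Tool frame: the origin (TCP) lies at the very end of the fingers, on their centre line; the grasp point (between the pads) lies 19 mm behind it; z points along the fingers, y is the line along which they close (so a half turn about z gives the same grasp; the last joint's range is limited). The gripper opens to 85 mm and grips with 20 to 120 N. Pads are 22 mm wide; open, the fingers measure 114 mm over their backs; the gripper's body (76 mm by 85 mm) begins 54 mm behind the grasp point. The pads swing forward as they close: fully open they stand 13 mm farther back than shut.
Start: joints at [1.479, 0.385, 0.008, 0, -1.194, -0.259], TCP at [214.748, 586.926, 231.312] pointing down, gripper open.
Joint ranges: [-3.14, 3.14], [-1.21, 2.06], [-1.07, 1.41], [-3.16, 2.05], [-2.99, -0.16], [-3.1, 3.1]. Speed limits (rad/s): [2.79, 2.79, 3.14, 3.14, 3.14, 3.14].

### API

Orientations are given as a unit quaternion [x, y, z, w].
In Python, from bench import read_state, get_image, get_calibration, job_done gives the robot as it stands.
- The arm moves only by the shell command python3 -m creep 'ROWS'. ROWS is a JSON object of lists of equal length, an entry for each row: "translation": the shift along the world's x, y, z in cm, a list of three; "delta_rot": the turn, a rotation vector about the world's x, y, z in degrees, a list of three; "hand": the finger opening in cm, from 0 to 8.54. A call has 1 to 8 rows; each row is the pose to reach, as a shift and turn from the pose commanded when the call began; what a row does not reach only later rows make up. A row lasts 1/8 s, in which the tool goes at most 62.5 mm and 10.7 degrees, less where a joint would pass 70% of its speed; a pose out of reach is approached as far as the arm can. A call with a gripper value outside its range is refused whole. The fingers move at their own pace and stop on an object; the grip force is fixed at half the most. Time passes only in rows, so rows that repeat a pose let the fingers close. It gives the time, the measured TCP pose, the force, the opening and the grip force at its end, in the units of the state.
- read_state(): the state, without advancing time (a new reading comes with each control period).
- get_image(name): name is "scene" or "top" or "wrist"; returns (picture, depth): 400x640x3 uint8, red, green, blue; 400x640 float32, mm along the optical axis (not along the pixel's ray), 0 where there is no reading.
- get_calibration(name): a dict with "intrinsics" (3x3 intrinsics, pixels), "xyz" and "attitude" of the camera in the world. Camera axes: x right, y down, z forward; pixel columns grow to the right and rows downward; lengths in mm; the calibration is good to about 2 mm. A picture is of the moment at which its call begins: read the wrist's pose just before it. get_calibration takes no time and is no camera call; for the wrist camera it gives the pose at the moment of the call.
- job_done(): hands the job in; it is judged then, once.
The state is a dict: "clock": time; "joints": joint angles; "joint_vel": joint speeds; "joint_efforts": joint torques, N m; "position": TCP position; "ee_rot": TCP orientation; "contact_force": force on the tool from outside, world axes, zero at the start; "wrist_torque": the same for the moment, N m; "gripper_width": finger opening in mm; "grasp_force": force on a finger pad.
Only numpy, scipy, OpenCV 4.12 (cv2) and the standard library are available. Lean on these libraries where they do the work, as an engineer would, in place of code of your own. Each camera call takes 0.05 s, during which the arm holds its last target. There are 200 camera calls.

### The job

Put the opened coffee machine back together: take the white filter cartridge off the sloping draining stand and seat it fully down in the machine's pocket with its grip end towards the machine's front, then swing the locking lever fully shut over the cartridge's bare shoulder, then slide the loose steel sleeve over the machine's upright pipe until it stands on the deck. Let go of everything and do not shift the other things on the worktop.

Things in the scene. Friction and masses are not known exactly. Their poses are not given: they have to be found in the camera images.
- machine: Low black coffee-machine base, hood off, fixed, 280 (x) x 300 (y) mm, flat deck 50 mm up; a 35 mm deep ledge along the back rises to 95 mm. Origin: centre of its underside. Front is -x, roughly facing the robot; y to the robot's left, z up. On the deck: a grey socket block with the pocket (left), the lever's hinge pillar (left of that), the upright pipe (right).
- pocket_floor (a point): Centre of the pocket's floor, 60 mm above the worktop; axes as the machine's. The pocket is a well open at the top, 88 (x) x 54 (y) mm inside, 36 mm deep (rim 96 mm up), with a 3 mm chamfer at its mouth, in a grey block 124 x 90 mm. It lies at (-50, +65) mm in the machine's x, y.
- lever (a joint): Locking lever, rad: 0 shut (arm points to machine -y, over the rear of the pocket); grows anticlockwise from above (1.57: arm to the back); stops at 0 and 1.7, starts at 1.2 to 1.6. Stays where left; takes about 1 N at the handle. Flat steel arm 18 mm wide, 114 to 126 mm above the worktop: 4 mm over a seated cartridge's shoulder; hits one not fully down or turned round.
- lever_hinge (a point): Point on the lever's upright hinge axis, at the arm's top face (126 mm up), at (+28, +62) mm from the pocket's centre in the machine's x, y. Hub radius 14 mm.
- lever_handle (a point): Top centre of the lever's handle: an upright black round post 20 mm in diameter and 50 mm tall standing on the arm's end, top 176 mm above the worktop, its axis 120 mm from the hinge axis. Turns with the lever.
- pipe_foot (a point): Foot of the upright steel pipe, on its axis, at deck height (50 mm above the worktop); axes as the machine's. The pipe is 29 mm in diameter and 62 mm tall, its topmost 7 mm tapering to 20 mm. It lies at (-30, -95) mm in the machine's x, y.
- stand: Fixed steel draining stand on a white foot, 116 (x) x 74 (y) mm, about 65 mm high, left or right of the machine. Its plate slopes at 26 degrees, rising towards the stand's +x (within 0.2 rad of straight ahead of the robot), with a 16 mm lip at the lower edge. Origin: centre of its underside.
- cartridge: White ribbed filter cartridge, loose, 0.15 to 0.3 kg. Origin: underside centre. Body 84 (x) x 50 (y) x 50 mm; on top, nearer its -x end, a grip block 46 (x) x 24 (y) x 40 mm high; the rest of the top is a bare shoulder. Starts flat on the stand's slope: x up the slope, y level, z leaning 26 degrees from vertical towards the stand's -x. Seated, its axes agree with the machine's.
- cartridge_grip (a point): Centre of the cartridge's grip block: 20 mm below its top, 70 mm over the underside, 17 mm towards -x from the cartridge's centre; axes as the cartridge's.
- sleeve_mid (a point): Centre (half height, on the axis) of the loose plain steel sleeve: a tube of 56 mm outer and 33 mm inner diameter, 70 mm tall, both ends alike, 0.14 kg; z along its axis. Starts upright on the worktop, across the machine from the stand. Home on the pipe it lies 35 mm above the pipe's foot.
- mug: Bystander: white mug, 80 mm wide, 92 mm tall, behind on the left. Origin: underside centre.
- jar: Bystander: amber glass jar with a steel lid, 72 mm wide, 120 mm tall, behind on the right. Origin: underside centre.
- spoon: Bystander: steel spoon with a wooden handle, 160 mm long, lying in front on the left. Origin: underside, near its middle.
- bowl: Bystander: small white bowl, 104 mm wide, 45 mm tall, in front on the right. Origin: underside centre.
- soap: Bystander: clear bottle with a white cap, 60 mm wide, 170 mm tall, far left. Origin: underside centre.
- glass: Bystander: drinking glass, 68 mm wide, 110 mm tall, far right. Origin: underside centre.
- sleeve: The same sleeve; origin: centre of the end that is underneath at the start.
Things that resemble listed ones, but are neither listed nor needed, are in the scene too. What is shaped like the sleeve but red is not meant. Leave any blue or purple look-alike of the cartridge alone.

How it is judged:
By the outcome, as a careful person would: the job done as asked, in the order asked, and still so for the second after the job is handed in, with the robot touching nothing.
It also fails if it takes over 72 s, if anything falls off the work surface, if the arm or the gripper's body presses on something with over 40 N, if the wrist force passes 120 N, or if a joint passes its speed limit or range.

## Working session

There is one attempt and no reset: what is moved stays moved. The work goes in short steps, Python scripts to look and compute and a shell command to move; the robot and the scene stay as the last step left them, time stands still between calls to the robot, and variables do not carry over. Pictures are saved under pics/ and viewed, at most 10 in all, crops included, and the job is handed in when it is done.

```bash
mkdir -p pics
cat > h.py <<'E'
import numpy as np, cv2
from scipy.spatial.transform import Rotation as R
from bench import *
def cam(n):
    c=get_calibration(n); a=c["attitude"]
    a=np.array(a,float); M=R.from_quat(a).as_matrix() if a.size==4 else a.reshape(3,3)
    return np.array(c["intrinsics"]).reshape(3,3),np.array(c["xyz"],float),M
def cloud(n):
    K,t,M=cam(n); im,d=get_image(n)
    v,u=np.mgrid[:400,:640]
    p=np.stack([(u-K[0,2])/K[0,0]*d,(v-K[1,2])/K[1,1]*d,d],-1)
    P=p@M.T+t; P[d==0]=np.nan
    return im,P
def save(n,im): cv2.imwrite('pics/'+n+'.png',im[...,::-1])
E
python3 - <<'E'
from h import *
print(read_state())
for n in ("scene","top"):
    print(n,get_calibration(n))
    im,P=cloud(n); save(n,im); np.savez('pics/'+n,im=im,P=P)
E
```

```text
{'clock': 0.0, 'joints': array([ 1.47859421e+00,  3.85574685e-01,  6.60226609e-03, -5.32262496e-04,
       -1.19400665e+00, -2.58581854e-01]), 'joint_vel': array([ 0.00080544,  0.00211641,  0.0023123 , -0.00018767,  0.00021795,
        0.00082015]), 'joint_efforts': array([ 6.99020711e-05, -3.92286122e+01,  1.88390923e+01,  4.18574363e+00,
       -4.76931775e-03,  3.93904344e-06]), 'position': array([214.55294624, 586.38074422, 230.196495  ]), 'ee_rot': array([ 9.84640461e-01, -1.74590694e-01, -1.55813699e-04,  1.10814852e-03]), 'contact_force': array([ 0.06554471,  1.21781353, -0.69185407]), 'wrist_torque': array([ 0.02018966, -0.03169529, -0.01664407]), 'grasp_force': 0.0, 'gripper_width': 85.31827236425461}
scene {'intrinsics': array([[389.89581449,   0.        , 318.72493672],
       [  0.        , 389.89581449, 196.40334965],
       [  0.        ,   0.        ,   1.        ]]), 'xyz': array([1097.60974544,  526.66274206, 1275.08930548]), 'attitude': array([ 0.40330501,  0.86268148, -0.27710399, -0.12782454])}
top {'intrinsics': array([[439.42874115,   0.        , 320.09683027],
       [  0.        , 439.42874115, 197.29856834],
       [  0.        ,   0.        ,   1.        ]]), 'xyz': array([ 268.79257092,  -13.94412928, 1448.93057794]), 'attitude': array([-0.69403518,  0.7157432 , -0.04777829,  0.06118887])}
```

View pics/top.png

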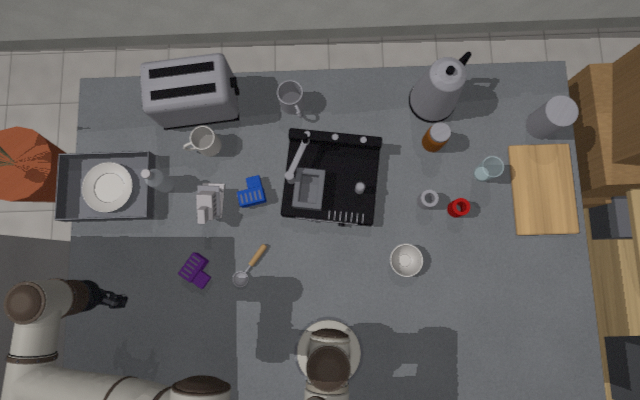

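View pics/scene.png

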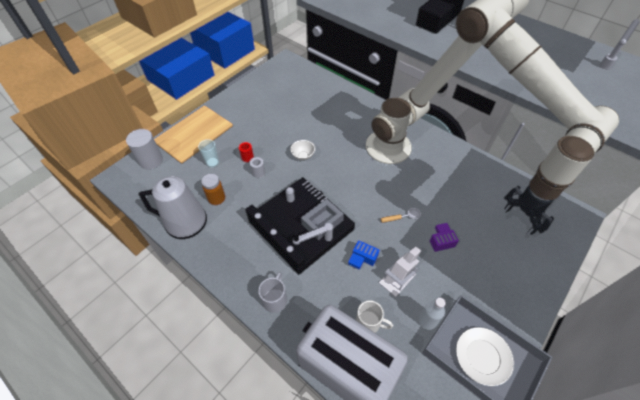

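The top view shows the machine around (332,178), with the socket at (308,188), lever handle at (291,178) and pipe at (360,187). The white cartridge on its stand is at (208,203) and the steel sleeve at (429,200). The blue, purple and red look-alikes are at (251,192), (195,270) and (459,208).

```bash
cat > m.py <<'E'
from h import *
a=np.load('pics/top.npz'); b=np.load('pics/scene.npz')
def sel(P,xy,r,z0,z1):
    m=(np.hypot(P[...,0]-xy[0],P[...,1]-xy[1])<r)&(P[...,2]>z0)&(P[...,2]<z1); return P[m]
Pt=a['P']
for n,(u,v) in dict(pipe=(360,187),sleeve=(429,195),handle=(290,178),cart=(205,203),rim=(308,172),table=(400,300)).items(): print(n,Pt[v,u].round(1))
for nm,P in(('top',Pt),('scene',b['P'])):
    print(nm)
    t=sel(P,(450,-50),600,-15,15); print('table z',np.median(t[:,2]),t[:,2].std())
    for n,(u,v),r,z0,z1 in (('pipe',(360,187),30,98,125),('sleeve',(429,195),45,60,80),('handle',(290,178),30,150,190)):
        q=sel(P,Pt[v,u],r,z0,z1); 
        if len(q): c,rad=cv2.minEnclosingCircle(q[:,:2].astype(np.float32)); print(n,len(q),q.mean(0).round(1),np.round(c,1),rad, np.percentile(q[:,2],[5,50,95]).round(1))
    q=sel(P,(470,20),260,88,101); q=q[(abs(q[:,1]-40)<120)]
    dk=sel(P,Pt[190,332],240,43,57); print('deck',len(dk),cv2.minAreaRect(dk[:,:2].astype(np.float32)))
    rm=sel(P,Pt[188,308],85,88,102); print('rim',len(rm),cv2.minAreaRect(rm[:,:2].astype(np.float32)))
    c=sel(P,Pt[203,208],85,12,150); print('cart',len(c),c.min(0),c.max(0))
E
python3 m.py
python3 - <<'E'
from h import *
a=np.load('pics/top.npz');b=np.load('pics/scene.npz')
A=cv2.resize(a['im'][170:235,175:245],None,fx=5.5,fy=5.5,interpolation=2)
A2=cv2.resize(a['im'][120:230,270:445],None,fx=2.5,fy=2.5,interpolation=2)
B=cv2.resize(b['im'][230:300,365:445],None,fx=5,fy=5,interpolation=2)
o=np.zeros((590,800,3),np.uint8);o[:300,:385]=A[:300,:385];o[310:585,:437]=A2[:275,:437];o[:350,400:800]=B
save('crop1',o)
E
```

```text
pipe [ 504.7 -115.3  114.8]
sleeve [ 485.8 -344.5   30.5]
handle [538.3  99.1 124. ]
cart [473.7 370.   92.8]
rim [560.2  44.2 101.1]
table [ 153.  -236.     1.7]
top
table z 0.7715671566559195 3.461903556235281
pipe 69 [ 506.8 -116.7  110.3] [ 507.4 -117.2] 14.67507266998291 [104.1 110.3 115.9]
sleeve 173 [ 470.2 -336.7   70.1] [ 470.9 -337. ] 28.255949020385742 [64.4 70.  75.6]
deck 5331 ((539.6679077148438, 14.338134765625), (382.2816162109375, 250.4231719970703), 82.00334167480469)
rim 659 ((512.9686279296875, 56.69933319091797), (116.25643920898438, 125.95819854736328), 82.05770874023438)
cart 819 [409.06268611 332.69011145  13.32791685] [539.07953004 404.84196791 128.30358465]
scene
table z 0.9542971091919981 3.283991243125242
pipe 45 [ 513.2 -111.2  109.2] [ 511.5 -112.6] 13.191389083862305 [100.3 110.2 115.5]
sleeve 106 [ 474.1 -331.8   68.6] [ 472.2 -332.7] 29.31938362121582 [61.1 69.2 73.9]
deck 3032 ((557.6272583007812, 13.52655029296875), (379.2588195800781, 281.55670166015625), 82.05879974365234)
rim 429 ((513.8807983398438, 59.91382598876953), (120.19194030761719, 126.62115478515625), 82.4532699584961)
cart 722 [410.77425232 276.08318756  12.36422472] [542.94319931 412.96117292 124.81501202]
```

View pics/crop1.png

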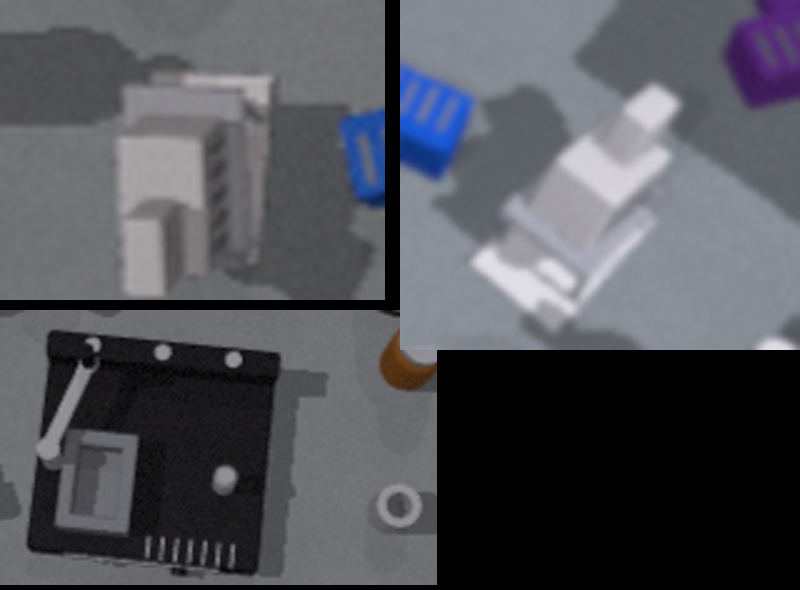

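The crop shows the cartridge with its grip towards the robot on the low side of the stand. The lever hub is at lower left of the machine and its handle points to the back. Next I'll move the wrist camera above the cartridge, tilted to match the slope.

```bash
python3 -m creep '{"translation":[[3,-4,2],[6,-8,3],[9,-12,4],[12,-16,4],[15,-20,3],[16,-21,2],[16,-21,2],[16,-21,2]],"delta_rot":[[-0.7,-4,3],[-1.5,-8,6],[-2.2,-12.5,9.5],[-3,-17,13],[-3.8,-22,16.5],[-4.5,-25.7,19.6],[-4.5,-25.7,19.6],[-4.5,-25.7,19.6]],"hand":[5,5,5,5,5,5,5,5]}'
python3 - <<'E'
from h import *
s=read_state(); K,t,M=cam("wrist"); T=R.from_quat(s['ee_rot']).as_matrix()
print(s['position'],T.round(3),'cam in tool',T.T@(t-s['position']),(T.T@M).round(3))
im,P=cloud("wrist"); save('w1',im); np.savez('pics/w1',im=im,P=P)
E
```

```text
clock: 1.1
position: [374.9, 378.2, 252.2]
ee_rot: [0.974, -0.002, 0.225, -0.001]
contact_force: [0.3, 0.5, 0.0]
gripper_width: 50.0
grasp_force: 0.0
[374.88853524 378.20457726 252.18483981] [[ 0.899 -0.003  0.438]
 [-0.004 -1.     0.002]
 [ 0.438 -0.003 -0.899]] cam in tool [  65.72775173   -0.17837074 -142.33436094] [[ 0.    -0.965 -0.264]
 [ 1.     0.     0.001]
 [-0.001 -0.264  0.965]]
```

View pics/w1.png

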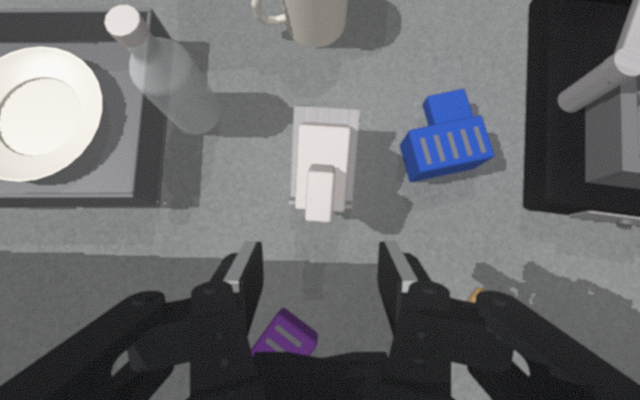

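The wrist view shows the cartridge at about (322,165), with its grip top at (319,193). The body's top face is at (325,150), and the blue look-alike sits at (447,135). I'll fit the faces from depth.

```bash
cat > cart.py <<'E'
from h import *
import sys
def fit(im,P,box):
    u0,u1,v0,v1=box; Q=P[v0:v1,u0:u1].reshape(-1,3); C=im[v0:v1,u0:u1].reshape(-1,3)
    Q=Q[~np.isnan(Q[:,0])]
    Rs=R.from_euler('y',-26,degrees=True).as_matrix()  # cols: slope axes
    L=Q@Rs                                            # coordinates in slope frame
    h,e=np.histogram(L[:,2],bins=np.arange(L[:,2].min(),L[:,2].max()+2,2))
    print('heights',[(round(x),n) for x,n in zip(e,h) if n>25])
    return Q,L,Rs
a=np.load('pics/w1.npz'); Q,L,Rs=fit(a['im'],a['P'],(280,370,95,235))
np.savez('pics/L',L=L,Rs=Rs)
E
python3 cart.py
```

```text
heights [(-258, np.int64(30)), (-256, np.int64(232)), (-254, np.int64(298)), (-252, np.int64(297)), (-250, np.int64(245)), (-248, np.int64(105)), (-246, np.int64(87)), (-244, np.int64(72)), (-242, np.int64(85)), (-240, np.int64(92)), (-238, np.int64(89)), (-236, np.int64(81)), (-234, np.int64(88)), (-232, np.int64(77)), (-230, np.int64(91)), (-228, np.int64(88)), (-226, np.int64(98)), (-224, np.int64(98)), (-222, np.int64(84)), (-220, np.int64(96)), (-218, np.int64(95)), (-216, np.int64(97)), (-214, np.int64(98)), (-212, np.int64(92)), (-210, np.int64(97)), (-208, np.int64(105)), (-206, np.int64(102)), (-204, np.int64(101)), (-202, np.int64(104)), (-200, np.int64(95)), (-198, np.int64(102)), (-196, np.int64(111)), (-194, np.int64(138)), (-192, np.int64(180)), (-190, np.int64(246)), (-188, np.int64(258)), (-186, np.int64(296)), (-184, np.int64(354)), (-182, np.int64(396)), (-180, np.int64(1026)), (-178, np.int64(1017)), (-176, np.int64(136)), (-164, np.int64(34)), (-162, np.int64(30)), (-132, np.int64(99)), (-130, np.int64(1341)), (-128, np.int64(1612)), (-126, np.int64(64)), (-92, np.int64(72)), (-90, np.int64(607)), (-88, np.int64(698))]
```

```bash
cat > cart2.py <<'E'
from h import *
d=np.load('pics/L.npz');L,Rs=d['L'],d['Rs']
for n,z0,z1 in(('grip',-93,-86),('body',-133,-125)):
    q=L[(L[:,2]>z0)&(L[:,2]<z1)]
    r=cv2.minAreaRect(q[:,:2].astype(np.float32)); z=np.median(q[:,2])
    lo,hi=np.percentile(q[:,:2],[1,99],axis=0)
    # yaw from lateral side edges: per-x-bin centre of y
    b=np.arange(q[:,0].min()+4,q[:,0].max()-4,4); c=[(x+2,(q[(q[:,0]>x)&(q[:,0]<x+4),1].min()+q[(q[:,0]>x)&(q[:,0]<x+4),1].max())/2) for x in b]
    c=np.array(c); p=np.polyfit(c[:,0],c[:,1],1)
    print(n,len(q),z,r,lo,hi,'slope yaw deg',np.degrees(np.arctan(p[0])), 'plane', np.linalg.lstsq(np.c_[q[:,:2],np.ones(len(q))],q[:,2],rcond=None)[0][:2], 'world c',Rs@np.r_[r[0],z])
E
python3 cart2.py
```

```text
grip 1373 -87.78034231047056 ((434.0982666015625, 378.7071228027344), (23.949129104614258, 46.10787582397461), 86.2674789428711) [412.25407409 366.45487461] [456.61532954 390.84374196] slope yaw deg -3.9093571960373783 plane [-0.01247264 -0.02661358] world c [428.64530685 378.7071228  111.3997059 ]
body 3117 -127.695933464541 ((450.7480163574219, 376.30145263671875), (50.0993537902832, 84.11296844482422), 86.14788055419922) [411.13309713 350.81044323] [492.54993296 401.46259162] slope yaw deg -3.6565903688232773 plane [-0.00199883 -0.03165827] world c [461.10784628 376.30145264  82.82258011]
```

```bash
python3 -m creep '{"translation":[[1.5,0,-4],[3,0.1,-8],[4.4,0.1,-12.1],[4.4,0.1,-12.1],[4.4,0.1,-12.1]],"delta_rot":[[0,0,-2],[0,0,-4.15],[0,0,-4.15],[0,0,-4.15],[0,0,-4.15]],"hand":[5,5,5,5,5]}'
```

```text
clock: 1.78
position: [419.4, 379.5, 131.9]
ee_rot: [0.974, -0.037, 0.225, 0.007]
contact_force: [-0.1, 0.1, 0.5]
gripper_width: 50.2
grasp_force: 0.0
```

```bash
python3 -m creep '{"translation":[[1.0,-0.1,-2.1],[2.0,-0.2,-4.2],[2.58,-0.2,-5.45],[2.58,-0.2,-5.45],[2.58,-0.2,-5.45],[2.58,-0.2,-5.45],[2.58,-0.2,-5.45],[2.58,-0.2,-5.45]],"delta_rot":[[0,0,0],[0,0,0],[0,0,0],[0,0,0],[0,0,0],[0,0,0],[0,0,0],[0,0,0]],"hand":[5,5,5,5,2,2,2,2]}'
```

```text
clock: 2.78
position: [444.6, 377.3, 77.6]
ee_rot: [0.974, -0.036, 0.226, 0.006]
contact_force: [-4.6, -0.4, 6.8]
gripper_width: 23.6
grasp_force: 59.0
```

```bash
python3 -m creep '{"translation":[[-0.9,0,1.8],[-1.8,0.1,3.6],[-2.5,0.1,8],[-2,-2,13],[-1,-6,18],[0,-10,22],[0.5,-14,22.2],[0.5,-17.7,22.2]],"delta_rot":[[0,0,0],[0,0,0],[0,0,0],[0.7,6.5,-0.9],[1.4,13,-1.9],[2.1,20,-2.9],[2.75,25.87,-3.79],[2.75,25.87,-3.79]],"hand":[2,2,2,2,2,2,2,2]}'
python3 -m creep '{"translation":[[0,0,0],[0,0,0]],"delta_rot":[[0,0,0],[0,0,0]],"hand":[2,2]}'
cat > look.py <<'E'
from h import *
import sys
s=read_state();print(s['position'],R.from_quat(s['ee_rot']).as_matrix().round(3).tolist())
im,P=cloud("wrist"); save(sys.argv[1],im); np.savez('pics/'+sys.argv[1],im=im,P=P,pos=s['position'],q=s['ee_rot'])
E
python3 look.py w2
```

```text
clock: 3.78
position: [451.0, 198.2, 299.6]
ee_rot: [0.997, -0.072, 0.0, -0.002]
contact_force: [0.4, -0.3, -2.1]
gripper_width: 23.1
grasp_force: 59.6
clock: 4.03
position: [449.0, 199.1, 297.3]
ee_rot: [0.997, -0.071, -0.001, -0.0]
contact_force: [-0.2, -0.5, -1.7]
gripper_width: 23.4
grasp_force: 59.6
[448.9713567  199.10233664 297.33799603] [[0.99, -0.142, -0.002], [-0.142, -0.99, 0.001], [-0.002, -0.0, -1.0]]
```

View pics/w2.png

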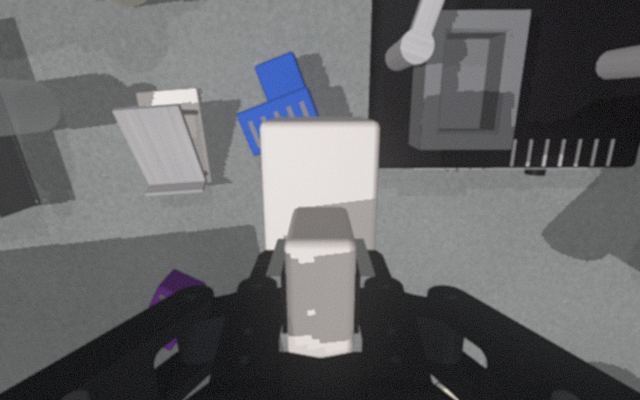

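The cartridge is held upright. The socket block is fully in view at about (420–530, 8–150), with the lever hub at (417,48). I'll measure the rim, deck edges and hub, and the cartridge in the hand.

```bash
cat > rim.py <<'E'
from h import *
d=np.load('pics/w2.npz');P,im=d['P'],d['im']
q=P[0:165,395:550].reshape(-1,3); print('hist',[(int(e),int(n)) for n,e in zip(*np.histogram(q[:,2][~np.isnan(q[:,2])],bins=np.arange(40,135,3))) if n>60])
rim=q[(q[:,2]>92)&(q[:,2]<99.5)]
r=cv2.minAreaRect(rim[:,:2].astype(np.float32)); print('rim all',r,np.median(rim[:,2]))
# robust edges in machine frame
yaw=np.radians(-8.0)
for it in range(3):
    ex=np.array([np.cos(yaw),np.sin(yaw)]); ey=np.array([-ex[1],ex[0]])
    c0=np.array([511.,46.]); l=np.c_[(rim[:,:2]-c0)@ex,(rim[:,:2]-c0)@ey]
    e={}
    # inner right/outer right: bins along x
    def edge(mask_axis,lo,hi,f,val):
        b=[]; 
        for x in np.arange(lo,hi,4):
            s=l[(l[:,mask_axis]>x)&(l[:,mask_axis]<x+4)]
            s=s[:,1-mask_axis]; s=s[val(s)]
            if len(s)>3: b.append((x+2,f(s)))
        return np.array(b)
    for n,a in dict(oR=(0,-35,35,np.min,lambda s:s<0),iR=(0,-30,30,np.max,lambda s:s<0),iL=(0,-30,30,np.min,lambda s:s>0),oL=(0,-55,0,np.max,lambda s:s>0),oF=(1,-30,30,np.min,lambda s:s<0),iF=(1,-18,18,np.max,lambda s:s<0),iB=(1,-18,18,np.min,lambda s:s>0),oB=(1,-30,10,np.max,lambda s:s>0)).items():
        b=edge(*a); p=np.polyfit(b[:,0],b[:,1],1); e[n]=(np.median(b[:,1]),np.degrees(p[0]))
    dy=np.radians(np.mean([e['oR'][1],e['oL'][1],-e['oF'][1],-e['oB'][1]])); 
    print(np.degrees(yaw),{k:(round(v[0],1),round(v[1],1)) for k,v in e.items()})
    cx=(e['oF'][0]+e['oB'][0])/2; cy=(e['oR'][0]+e['oL'][0])/2; cix=(e['iF'][0]+e['iB'][0])/2; ciy=(e['iR'][0]+e['iL'][0])/2
    print('centre outer',c0+ex*cx+ey*cy,'inner',c0+ex*cix+ey*ciy)
    yaw+=dy
# held cartridge
T=R.from_quat(d['q']).as_matrix(); H=(P-d['pos'])@T
Q=H[115:345,250:390].reshape(-1,3); Q=Q[~np.isnan(Q[:,0])]
print('heldz',[(int(e),int(n)) for n,e in zip(*np.histogram(Q[:,2],bins=np.arange(-50,60,2))) if n>150])
s=Q[(Q[:,2]>-4)&(Q[:,2]<8)&(Q[:,0]>0)]
print('shoulder',len(s),cv2.minAreaRect(s[:,:2].astype(np.float32)),s.min(0),s.max(0),'plane',np.linalg.lstsq(np.c_[s[:,:2],np.ones(len(s))],s[:,2],rcond=None)[0])
E
python3 rim.py
```

```text
hist [(46, 2615), (49, 6810), (52, 104), (55, 186), (58, 3605), (61, 295), (64, 250), (67, 218), (70, 241), (73, 216), (76, 241), (79, 302), (82, 239), (85, 275), (88, 258), (91, 1018), (94, 6579), (97, 156), (121, 87), (124, 1393), (127, 216)]
rim all ((513.73779296875, 59.987281799316406), (120.83145904541016, 124.04423522949219), 82.15422821044922) 95.29069775421863
-8.0 {'oR': (np.float64(-45.4), np.float64(-0.3)), 'iR': (np.float64(-27.0), np.float64(0.3)), 'iL': (np.float64(27.2), np.float64(0.1)), 'oL': (np.float64(44.9), np.float64(-0.0)), 'oF': (np.float64(-60.9), np.float64(0.1)), 'iF': (np.float64(-43.6), np.float64(0.2)), 'iB': (np.float64(44.2), np.float64(-0.4)), 'oB': (np.float64(62.0), np.float64(-1.7))}
centre outer [511.47941044  45.66740124] inner [511.29429551  46.017869  ]
-7.6936389657220765 {'oR': (np.float64(-45.5), np.float64(-0.6)), 'iR': (np.float64(-27.0), np.float64(0.0)), 'iL': (np.float64(27.2), np.float64(-0.4)), 'oL': (np.float64(45.0), np.float64(-0.3)), 'oF': (np.float64(-60.9), np.float64(0.4)), 'iF': (np.float64(-43.6), np.float64(0.7)), 'iB': (np
[... 445 characters left out ...]
 (np.float64(44.3), np.float64(-0.1)), 'oB': (np.float64(61.9), np.float64(-1.3))}
centre outer [511.4421248   45.65618695] inner [511.33120989  46.03253511]
heldz [(-50, 190), (-48, 290), (-46, 341), (-44, 226), (-40, 856), (-38, 6754), (-36, 788), (-34, 259), (-32, 240), (-30, 263), (-28, 279), (-26, 258), (-24, 247), (-22, 248), (-20, 227), (-18, 205), (-16, 213), (-14, 200), (-12, 162), (-10, 179), (-8, 151), (0, 1296), (2, 9791), (4, 858)]
shoulder 12161 ((30.455202102661133, 0.10001373291015625), (57.03892135620117, 50.2657356262207), 0.040311042219400406) [  1.91814577 -25.01629941  -3.95310058] [58.98189218 25.23614755  7.26205833] plane [1.32136843e-02 1.84351482e-03 2.32762721e+00]
```

```bash
python3 -m creep '{"translation":[[1.5,-5,0],[3,-10,0],[4.55,-15.07,-3],[4.55,-15.07,-7],[4.55,-15.07,-11],[4.55,-15.07,-11],[4.55,-15.07,-11],[4.55,-15.07,-11]],"delta_rot":[[0,-0.7,0],[0,-0.7,0],[0,-0.7,0],[0,-0.7,0],[0,-0.7,0],[0,-0.7,0],[0,-0.7,0],[0,-0.7,0]],"hand":[2,2,2,2,2,2,2,2]}'
python3 look.py w3; python3 -c "
from h import *
s=read_state();print(s['joints'],s['contact_force'])"
```

```text
clock: 5.08
position: [496.3, 49.2, 189.8]
ee_rot: [0.997, -0.071, 0.008, -0.001]
contact_force: [0.4, 0.4, -1.3]
gripper_width: 23.1
grasp_force: 60.0
[496.29774894  49.18338171 189.77052826] [[0.99, -0.141, 0.015], [-0.141, -0.99, 0.002], [0.015, -0.004, -1.0]]
[ 0.42775739  0.19959061 -0.37093438  0.00557136 -0.98617253  0.9984087 ] [-0.13901914 -0.20410817 -2.17333458]
```

```bash
python3 -m creep '{"translation":[[-0.25,-0.07,-1.5],[-0.25,-0.07,-3],[-0.25,-0.07,-3.5],[-0.25,-0.07,-4],[-0.25,-0.07,-4.5],[-0.25,-0.07,-5],[-0.25,-0.07,-5]],"delta_rot":[[0,0,0],[0,0,0],[0,0,0],[0,0,0],[0,0,0],[0,0,0],[0,0,0]],"hand":[2,2,2,2,2,2,2]}'
```

```text
clock: 6.0
position: [492.3, 47.4, 137.5]
ee_rot: [0.997, -0.071, 0.005, -0.0]
contact_force: [0.0, -0.6, -1.8]
gripper_width: 23.7
grasp_force: 60.1
```

```bash
python3 -m creep '{"translation":[[0.05,0.03,-0.6],[0.05,0.03,-1.2],[0.05,0.03,-1.8],[0.05,0.03,-2.3],[0.05,0.03,-2.3]],"delta_rot":[[0,0,0],[0,0,0],[0,0,0],[0,0,0],[0,0,0]],"hand":[2,2,2,2,2]}'
```

```text
clock: 6.62
position: [492.7, 47.7, 114.3]
ee_rot: [0.997, -0.071, 0.005, -0.0]
contact_force: [-0.7, 0.6, -1.5]
gripper_width: 23.5
grasp_force: 60.1
```

```bash
python3 -m creep '{"translation":[[0,0,-0.1],[0,0,-0.2],[0,0,-0.3],[0,0,-0.3]],"delta_rot":[[0,0,0],[0,0,0],[0,0,0],[0,0,0]],"hand":[2,2,2,2]}'
```

```text
clock: 7.12
position: [493.2, 47.9, 112.3]
ee_rot: [0.997, -0.071, 0.006, -0.001]
contact_force: [-0.4, 0.8, 1.0]
gripper_width: 23.6
grasp_force: 60.8
```

```bash
python3 -m creep '{"translation":[[0,0,-0.15],[0,0,-0.15],[0,0,-0.15],[0,0,-0.15],[0,0,2],[0,0,6],[-2,0,11],[-5,0,15]],"delta_rot":[[0,0,0],[0,0,0],[0,0,0],[0,0,0],[0,0,0],[0,0,0],[0,0,0],[0,0,0]],"hand":[2,4.5,4.5,4.5,4.5,4.5,4.5,4.5]}'
python3 -m creep '{"translation":[[0,0,0],[0,0,0]],"delta_rot":[[0,0,0],[0,0,0]],"hand":[4.5,4.5]}'
python3 look.py w4
```

```text
clock: 8.12
position: [443.2, 47.9, 263.4]
ee_rot: [0.997, -0.071, 0.006, -0.001]
contact_force: [1.4, 0.2, 0.6]
gripper_width: 44.7
grasp_force: 0.0
clock: 8.38
position: [442.7, 47.8, 261.3]
ee_rot: [0.997, -0.071, 0.005, -0.001]
contact_force: [0.4, 0.3, -0.6]
gripper_width: 45.1
grasp_force: 0.0
[442.74335889  47.82355276 261.29929635] [[0.99, -0.142, 0.011], [-0.142, -0.99, 0.001], [0.011, -0.002, -1.0]]
```

View pics/w4.png

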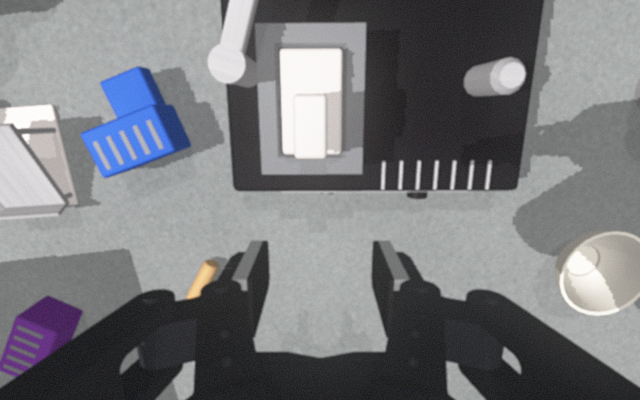

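The cartridge is in the pocket at (311,100), grip end towards the front. The lever hub is at (227,63) and the pipe top at (510,75). I'll check the seating height and measure the hub, lever direction and pipe.

Run:
```python
from h import *
d=np.load('pics/w4.npz');P=d['P']
q=P[55:90,287:337].reshape(-1,3);print('shoulder z',np.nanmedian(q[:,2]),'plane',np.linalg.lstsq(np.c_[q[:,:2],np.ones(len(q))],q[:,2],rcond=None)[0][:2]);
q=P[25:170,255:365].reshape(-1,3);print('rim z',np.nanmedian(q[(q[:,2]>90)&(q[:,2]<99)][:,2]))
q=P[55:110,455:535].reshape(-1,3);q=q[(q[:,2]>109)&(q[:,2]<115)];print('pipe top',len(q),np.median(q,0),cv2.minEnclosingCircle(q[:,:2].astype(np.float32)))
q=P[0:90,200:275].reshape(-1,3);q=q[(q[:,2]>121)&(q[:,2]<131)]
print('lever',len(q),np.median(q[:,2]))
far=q[q[:,0]>np.percentile(q[:,0],55)];
ex=np.array([np.cos(-.1396),np.sin(-.1396)]);ey=np.array([-ex[1],ex[0]])
c=np.array([511.3,46.]);hinge=c+28*ex+62*ey
print('hinge pred',hinge,'pipe pred',c+20*ex-160*ey)
l=(q[:,:2]-hinge)@np.c_[ex,ey];f=l[l[:,0]>25];print('hub lateral',l[abs(l[:,0])<6].min(0),l[abs(l[:,0])<6].max(0),l.min(0),l.max(0)); m=np.polyfit(f[:,0],f[:,1],1);print('theta',np.arctan2(1,-m[0]),m)
```

```text
** On entry to DLASCL parameter number  4 had an illegal value
 ** On entry to DLASCL parameter number  4 had an illegal valueTraceback (most recent call last):
  File "<stdin>", line 3, in <module>
    x, resids, rank, s = _umath_linalg.lstsq(a, b, rcond,
                         ~~~~~~~~~~~~~~~~~~~^^^^^^^^^^^^^
                                             signature=signature)
                                             ^^^^^^^^^^^^^^^^^^^^
    raise LinAlgError("SVD did not converge in Linear Least Squares")
numpy.linalg.LinAlgError: SVD did not converge in Linear Least Squares
```

```bash
cat > m4.py <<'E'
from h import *
d=np.load('pics/w4.npz');P=d['P']
def box(v0,v1,u0,u1):
    q=P[v0:v1,u0:u1].reshape(-1,3);return q[~np.isnan(q[:,0])]
q=box(55,90,287,337);q=q[abs(q[:,2]-np.median(q[:,2]))<4];print('shoulder z',np.median(q[:,2]),'plane',np.linalg.lstsq(np.c_[q[:,:2],np.ones(len(q))],q[:,2],rcond=None)[0][:2]);
q=box(25,170,255,365);print('rim z',np.median(q[(q[:,2]>90)&(q[:,2]<99)][:,2]))
q=box(55,110,455,535);q=q[(q[:,2]>109)&(q[:,2]<115)];print('pipe top',len(q),np.median(q,0),cv2.minEnclosingCircle(q[:,:2].astype(np.float32)))
q=box(0,90,200,275);q=q[(q[:,2]>121)&(q[:,2]<131)]
print('lever',len(q),np.median(q[:,2]))
ex=np.array([np.cos(-.1396),np.sin(-.1396)]);ey=np.array([-ex[1],ex[0]])
c=np.array([511.3,46.]);hinge=c+28*ex+62*ey
print('hinge pred',hinge,'pipe pred',c+20*ex-160*ey)
l=(q[:,:2]-hinge)@np.c_[ex,ey];f=l[l[:,0]>25];h=l[abs(l[:,0])<6];print('hub lateral',h.min(0),h.max(0),l.min(0),l.max(0)); m=np.polyfit(f[:,0],f[:,1],1);th=np.arctan2(1,-m[0]);print('theta',th,m)
for t in np.linspace(th,0,6): print(round(t,2),(hinge+120*(np.sin(t)*ex-np.cos(t)*ey)).round(1))
E
python3 m4.py
```

```text
shoulder z 109.2628951194971 plane [-0.00139789 -0.00357872]
rim z 95.1766257509824
pipe top 667 [ 509.05692292 -114.25384378  111.20990576] ((509.1484680175781, -114.55616760253906), 11.864692687988281)
lever 2425 125.63243434936288
hinge pred [547.65472362 103.50073104] pipe pred [ 508.84191195 -115.22641782]
hub lateral [ -5.96306246 -14.38474794] [ 5.99420571 14.08518591] [-13.76515882 -23.03266983] [42.80838778 14.08518591]
theta 1.2511128549458619 [-0.33103815 -0.49677102]
1.25 [655.2  50.3]
1.0 [638.7  25.3]
0.75 [616.5   5.2]
0.5 [590.   -8.8]
0.25 [560.9 -15.8]
0.0 [531.  -15.3]
```

```bash
python3 -m creep '{"translation":[[5,0.1,0],[10,0.2,0],[15,0.2,-1],[19,0.25,-3],[21.2,0.25,-4.5],[21.2,0.25,-4.5],[21.2,0.25,-4.5],[21.2,0.25,-4.5]],"delta_rot":[[0,0,-4],[0,0.3,-8],[0,0.6,-12],[0,0.6,-18.2],[0,0.6,-18.2],[0,0.6,-18.2],[0,0.6,-18.2],[0,0.6,-18.2]],"hand":[5,5,5,5,5,5,5,5]}'
python3 - <<'E'
from h import *
s=read_state();print(s['position'],R.from_quat(s['ee_rot']).as_matrix().round(3).tolist())
im,P=cloud("scene");a=np.load('pics/top.npz')['P'];P=P[~np.isnan(P[...,0])]
q=P[(np.hypot(P[:,0]-655,P[:,1]-50)<25)&(P[:,2]>140)&(P[:,2]<182)];print(len(q),q.mean(0) if len(q) else '')
q=a[(np.hypot(a[...,0]-655,a[...,1]-50)<25)&(a[...,2]>165)&(a[...,2]<185)];print(len(q),q.mean(0) if len(q) else '')
E
```

```text
clock: 9.43
position: [654.7, 50.4, 217.7]
ee_rot: [0.974, -0.228, 0.001, 0.0]
contact_force: [-0.8, -0.2, -0.2]
gripper_width: 50.2
grasp_force: 0.0
[654.71219646  50.3705275  217.71406019] [[0.896, -0.444, 0.002], [-0.444, -0.896, -0.001], [0.002, 0.0, -1.0]]
42 [660.46245437  56.16326015 164.11147542]
38 [653.46674935  48.73943626 175.94696522]
```

```bash
python3 -m creep '{"translation":[[0,0,-3],[0,0,-6],[0,0,-8.1],[0,0,-8.1],[0,0,-8.1],[0,0,-8.1],[0,0,-8.1],[0,0,-8.1]],"delta_rot":[[0,0,0],[0,0,0],[0,0,0],[0,0,0],[0,0,0],[0,0,0],[0,0,0],[0,0,0]],"hand":[5,5,5,5,1.5,1.5,1.5,1.5]}'
python3 - <<'E'
from h import *
ex=np.array([np.cos(-.1396),np.sin(-.1396)]);ey=np.array([-ex[1],ex[0]])
h=np.array([547.65,103.5]);p0=read_state()['position'][:2]
r=(p0-h);print(p0,np.hypot(*r),np.arctan2(r@ex,-(r@ey)))
f=lambda t:h+120*(np.sin(t)*ex-np.cos(t)*ey)
for t in np.r_[np.linspace(1.25,0,17)]: print(round(t,3),((f(t)-f(1.25))/10).round(2),round(np.degrees(t-1.25),1))
E
```

```text
clock: 10.48
position: [656.0, 50.6, 137.8]
ee_rot: [0.974, -0.228, 0.002, 0.0]
contact_force: [-1.3, 0.1, 6.4]
gripper_width: 18.6
grasp_force: 58.4
[655.96691475  50.59888905] 120.54493585335544 1.2560781942907604
1.25 [0. 0.] 0.0
1.172 [-0.45 -0.82] -4.5
1.094 [-0.96 -1.61] -9.0
1.016 [-1.53 -2.35] -13.4
0.938 [-2.16 -3.05] -17.9
0.859 [-2.84 -3.69] -22.4
0.781 [-3.57 -4.28] -26.9
0.703 [-4.34 -4.81] -31.3
0.625 [-5.15 -5.28] -35.8
0.547 [-6.   -5.69] -40.3
0.469 [-6.87 -6.02] -44.8
0.391 [-7.77 -6.29] -49.2
0.312 [-8.69 -6.49] -53.7
0.234 [-9.61 -6.61] -58.2
0.156 [-10.55  -6.67] -62.7
0.078 [-11.49  -6.65] -67.1
0.0 [-12.42  -6.55] -71.6
```

```bash
python3 -m creep '{"translation":[[-0.45,-0.82,0],[-0.96,-1.61,0],[-1.53,-2.35,0],[-2.16,-3.05,0],[-2.84,-3.69,0],[-3.57,-4.28,0],[-4.34,-4.81,0],[-5.15,-5.28,0]],"delta_rot":[[0,0,-4.5],[0,0,-9],[0,0,-13.4],[0,0,-17.9],[0,0,-22.4],[0,0,-26.9],[0,0,-31.3],[0,0,-35.8]],"hand":[1.5,1.5,1.5,1.5,1.5,1.5,1.5,1.5]}'
```

```text
clock: 11.48
position: [604.6, -2.3, 137.8]
ee_rot: [0.856, -0.517, 0.002, -0.0]
contact_force: [-0.9, 2.2, 6.8]
gripper_width: 18.6
grasp_force: 58.4
```

```bash
python3 -m creep '{"translation":[[-0.85,-0.41,0],[-1.72,-0.74,0],[-2.62,-1.01,0],[-3.54,-1.21,0],[-4.46,-1.33,0],[-5.4,-1.39,0],[-6.34,-1.37,0],[-7.27,-1.27,0]],"delta_rot":[[0,0,-4.5],[0,0,-9],[0,0,-13.4],[0,0,-17.9],[0,0,-22.4],[0,0,-26.9],[0,0,-31.3],[0,0,-35.8]],"hand":[1.5,1.5,1.5,1.5,1.5,1.5,1.5,1.5]}'
python3 -m creep '{"translation":[[-0.15,0.02,0],[-0.3,0.04,0],[-0.3,0.04,0]],"delta_rot":[[0,0,0],[0,0,0],[0,0,0]],"hand":[1.5,1.5,1.5]}'
```

```text
clock: 12.48
position: [532.1, -15.2, 137.8]
ee_rot: [-0.656, 0.755, -0.001, 0.001]
contact_force: [0.0, -0.3, 6.7]
gripper_width: 18.8
grasp_force: 58.5
clock: 12.85
position: [531.6, -15.1, 137.8]
ee_rot: [-0.657, 0.754, -0.003, 0.002]
contact_force: [6.3, -3.5, 4.1]
gripper_width: 18.9
grasp_force: 59.5
```

```bash
python3 -m creep '{"translation":[[0.1,0,0],[0.1,0,0],[0.1,0,0.3],[0.1,0,5],[0,0,10],[-1.5,-6,12.5],[-3,-12,12.5],[-4.5,-18,12.5]],"delta_rot":[[0,0,0],[0,0,0],[0,0,0],[0,0,0],[0,0,0],[0,0,0],[0,0,0],[0,0,0]],"hand":[4.5,4.5,4.5,4.5,5,6,7,7.5]}'
python3 -m creep '{"translation":[[-1.2,-5,0],[-1.2,-5,0],[-1.2,-5,0],[-1.2,-5,0]],"delta_rot":[[0,0,0],[0,0,0],[0,0,0],[0,0,0]],"hand":[7.5,7.5,7.5,7.5]}'
python3 look.py w5
```

```text
clock: 13.85
position: [482.8, -193.5, 261.5]
ee_rot: [-0.657, 0.754, -0.0, -0.0]
contact_force: [0.2, 0.2, -0.0]
gripper_width: 75.4
grasp_force: 0.0
clock: 14.35
position: [471.8, -241.3, 260.8]
ee_rot: [-0.657, 0.754, 0.0, -0.001]
contact_force: [-0.7, 0.6, -0.2]
gripper_width: 75.1
grasp_force: 0.0
[ 471.76174339 -241.28925769  260.81949535] [[-0.137, -0.991, -0.001], [-0.991, 0.137, -0.001], [0.001, 0.001, -1.0]]
```

View pics/w5.png

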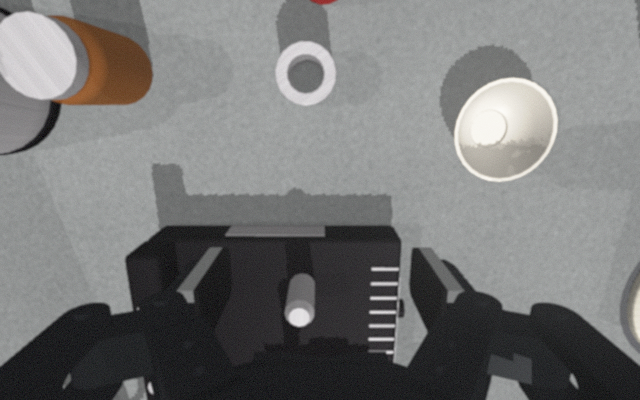

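The sleeve's top ring is at (305,73), and the pipe top shows at (299,316) in the same picture. I'll measure both, and check the lever with the top and scene cameras.

Run:
```python
from h import *
d=np.load('pics/w5.npz');P=d['P']
def box(v0,v1,u0,u1):
    q=P[v0:v1,u0:u1].reshape(-1,3);return q[~np.isnan(q[:,0])]
q=box(30,120,265,345);q=q[(q[:,2]>66)&(q[:,2]<74)];print('sleeve',len(q),np.median(q,0),cv2.minEnclosingCircle(q[:,:2].astype(np.float32)))
q=box(260,335,280,325);q=q[(q[:,2]>108)&(q[:,2]<116)];print('pipe',len(q),np.median(q,0),cv2.minEnclosingCircle(q[:,:2].astype(np.float32)))
for n in('top','scene'):
    im,C=cloud(n); q=C[(np.hypot(C[...,0]-531,C[...,1]+15)<25)&(C[...,2]>140)&(C[...,2]<185)]; print(n,len(q),q.mean(0) if len(q) else '')
    q=C[(np.hypot(C[...,0]-539,C[...,1]-44)<60)&(C[...,2]>119)&(C[...,2]<132)]
    if len(q)>20: print('arm dir',cv2.fitLine(q[:,:2].astype(np.float32),cv2.DIST_HUBER,0,.01,.01).ravel(),len(q))
```

```text
sleeve 2028 [ 470.59293434 -335.92971468   69.16456499] ((470.9199523925781, -334.87060546875), 27.859594345092773)
pipe 413 [ 507.83434053 -117.31010306  110.87172301] ((508.0622863769531, -115.65898895263672), 12.137147903442383)
top 50 [528.25981083 -17.56711567 170.04680703]
arm dir [1.4976078e-01 9.8872226e-01 5.3875830e+02 4.9326534e+01] 226
scene 53 [535.04723415 -11.74923362 165.91988665]
arm dir [1.2352304e-01 9.9234170e-01 5.3997534e+02 4.7087593e+01] 191
```

```bash
python3 -m creep '{"translation":[[0,-5,-1],[-0.1,-9.36,-5],[-0.1,-9.36,-10],[-0.1,-9.36,-15],[-0.1,-9.36,-16.5],[-0.1,-9.36,-16.5],[-0.1,-9.36,-16.5]],"delta_rot":[[0,0,0],[0,0,0],[0,0,0],[0,0,0],[0,0,0],[0,0,0],[0,0,0]],"hand":[7.5,7.5,7.5,7.5,7.5,7.5,7.5]}'
```

```text
clock: 15.38
position: [472.3, -336.3, 98.1]
ee_rot: [-0.657, 0.754, -0.002, -0.0]
contact_force: [-0.1, -0.1, -0.4]
gripper_width: 75.3
grasp_force: 0.0
```

```bash
python3 -m creep '{"translation":[[-0.1,0.1,-3],[-0.1,0.1,-5],[-0.1,0.1,-6.5],[-0.1,0.1,-6.5],[-0.1,0.1,-6.5],[-0.1,0.1,-6.5],[-0.1,0.1,-6.5],[-0.1,0.1,-6.5]],"delta_rot":[[0,0,0],[0,0,0],[0,0,0],[0,0,0],[0,0,0],[0,0,0],[0,0,0],[0,0,0]],"hand":[7.5,7.5,7.5,7.5,5,5,5,5]}'
```

```text
clock: 16.38
position: [470.8, -335.4, 32.4]
ee_rot: [-0.657, 0.754, -0.002, -0.0]
contact_force: [0.5, 1.2, 6.0]
gripper_width: 54.0
grasp_force: 63.9
```

```bash
python3 -m creep '{"translation":[[0,0,4],[0,0,9],[0,0,14],[0.8,5,17],[1.8,10.5,17],[2.8,16,17],[3.5,20,17],[3.78,21.97,17]],"delta_rot":[[0,0,0],[0,0,0],[0,0,0],[0,0,0],[0,0,0],[0,0,0],[0,0,0],[0,0,0]],"hand":[5,5,5,5,5,5,5,5]}'
python3 -m creep '{"translation":[[0,0,0],[0,0,0],[0,0,0]],"delta_rot":[[0,0,0],[0,0,0],[0,0,0]],"hand":[5,5,5]}'
python3 look.py w6
python3 - <<'E'
from h import *
d=np.load('pics/w6.npz');P=d['P'];T=R.from_quat(d['q']).as_matrix();H=(P-d['pos'])@T
q=H.reshape(-1,3);q=q[~np.isnan(q[:,0])]
q=q[(np.abs(q[:,1])<27)&(abs(q[:,0])<40)&(q[:,2]<-20)&(q[:,2]>-60)]
print([(int(e),int(n)) for n,e in zip(*np.histogram(q[:,2],bins=np.arange(-60,-20,2))) if n>80])
m=np.median(q[:,2][(q[:,2]>-44)&(q[:,2]<-30)]);r=q[abs(q[:,2]-m)<4]
print(m,len(r),r.min(0),r.max(0),cv2.minEnclosingCircle(r[:,:2].astype(np.float32)),np.linalg.lstsq(np.c_[r[:,:2],np.ones(len(r))],r[:,2],rcond=None)[0])
E
```

```text
clock: 17.38
position: [506.8, -113.0, 200.4]
ee_rot: [-0.657, 0.754, 0.001, -0.001]
contact_force: [-0.9, -0.0, -1.4]
gripper_width: 53.6
grasp_force: 63.7
clock: 17.75
position: [506.9, -115.9, 200.6]
ee_rot: [-0.656, 0.755, 0.0, -0.001]
contact_force: [0.7, 0.5, -2.0]
gripper_width: 53.6
grasp_force: 63.7
[ 506.93688029 -115.93359524  200.5825268 ] [[-0.14, -0.99, -0.002], [-0.99, 0.14, -0.001], [0.001, 0.002, -1.0]]
[(-42, 105), (-40, 294), (-38, 8913), (-36, 1631), (-34, 649), (-32, 652), (-30, 583), (-28, 569), (-26, 525), (-24, 521)]
-36.686927775971455 11319 [-20.87032794 -26.99753819 -40.6741965 ] [ 27.38996937  26.99672191 -32.69129548] ((-0.7328338027000427, -0.5722929239273071), 29.238201141357422) [-2.30132045e-03  1.63072967e-03 -3.65823596e+01]
```

View pics/w6.png

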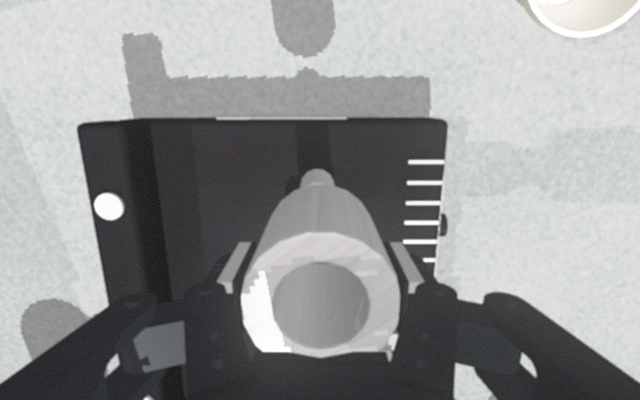

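The sleeve is held upright above the pipe. The pipe tip peeks out at (317,175), slightly towards +x of the tool, so I'll correct by 1.7 mm and go down.

```bash
python3 -m creep '{"translation":[[0.17,0.02,-1.5],[0.17,0.02,-3],[0.17,0.02,-4.5],[0.17,0.02,-5.2],[0.17,0.02,-5.8],[0.17,0.02,-6.4],[0.17,0.02,-6.4]],"delta_rot":[[0,0,0],[0,0,0],[0,0,0],[0,0,0],[0,0,0],[0,0,0],[0,0,0]],"hand":[5,5,5,5,5,5,5]}'
```

```text
clock: 18.68
position: [508.8, -114.9, 136.5]
ee_rot: [-0.656, 0.754, 0.0, -0.001]
contact_force: [0.1, 1.2, -0.1]
gripper_width: 53.8
grasp_force: 63.7
```

```bash
python3 -m creep '{"translation":[[0,-0.05,-0.7],[0,-0.05,-1.4],[0,-0.05,-2.1],[0,-0.05,-2.8],[0,-0.05,-3.5],[0,-0.05,-4.2],[0,-0.05,-4.7],[0,-0.05,-4.7]],"delta_rot":[[0,0,0],[0,0,0],[0,0,0],[0,0,0],[0,0,0],[0,0,0],[0,0,0],[0,0,0]],"hand":[5,5,5,5,5,5,5,5]}'
```

```text
clock: 19.68
position: [508.7, -115.5, 89.3]
ee_rot: [-0.656, 0.755, 0.0, -0.001]
contact_force: [-0.1, 0.1, -1.1]
gripper_width: 53.9
grasp_force: 63.7
```

```bash
python3 -m creep '{"translation":[[0,0,-0.2],[0,0,-0.4],[0,0,-0.6],[0,0,-0.65],[0,0,-0.65]],"delta_rot":[[0,0,0],[0,0,0],[0,0,0],[0,0,0],[0,0,0]],"hand":[5,5,5,5,5]}'
```

```text
clock: 20.3
position: [509.0, -115.4, 83.3]
ee_rot: [-0.656, 0.754, -0.0, -0.001]
contact_force: [0.3, 0.5, -1.2]
gripper_width: 53.9
grasp_force: 63.7
```

```bash
python3 -m creep '{"translation":[[0,0,-0.1],[0,0,-0.2],[0,0,-0.2],[0,0,-0.2],[0,0,-0.2],[0,0,-0.2],[0,0,3],[0,0,8]],"delta_rot":[[0,0,0],[0,0,0],[0,0,0],[0,0,0],[0,0,0],[0,0,0],[0,0,0],[0,0,0]],"hand":[5,5,5,7.5,7.5,7.5,7.5,7.5]}'
python3 -m creep '{"translation":[[0,0,5],[0,0,10],[-5,2,12],[-10,4,14],[-14,6,15],[-14,6,15],[-14,6,15]],"delta_rot":[[0,0,0],[0,0,0],[0,0,9],[0,0,18],[0,0,27],[0,0,36],[0,0,36]],"hand":[7.5,7.5,7.5,7.5,7.5,7.5,7.5]}'
python3 look.py w7
python3 - <<'E'
from h import *
for n in('top','scene','wrist'):
    im,C=cloud(n); save('end_'+n,im)
    z=lambda c,r,a,b:C[(np.hypot(C[...,0]-c[0],C[...,1]-c[1])<r)&(C[...,2]>a)&(C[...,2]<b)]
    q=z((509,-115),35,100,135);print(n,'sleeve top',len(q),np.median(q,0) if len(q) else '',np.percentile(q[:,2],[10,90]) if len(q) else '')
    q=z((531,-15),25,168,185);print('handle',len(q),np.median(q,0) if len(q) else '')
    q=z((539,44),55,119,132);print('arm',cv2.fitLine(q[:,:2].astype(np.float32),cv2.DIST_HUBER,0,.01,.01).ravel() if len(q)>20 else '')
    q=z((495,48),18,140,160);print('grip top',len(q),np.median(q,0) if len(q) else '')
E
```

```text
clock: 21.3
position: [507.8, -115.5, 162.6]
ee_rot: [-0.656, 0.755, 0.002, -0.003]
contact_force: [1.0, 0.4, -0.5]
gripper_width: 75.1
grasp_force: 0.0
clock: 22.18
position: [368.6, -55.3, 313.7]
ee_rot: [0.857, -0.515, 0.001, 0.0]
contact_force: [-0.0, 1.0, 0.4]
gripper_width: 75.2
grasp_force: 0.0
[368.64627969 -55.27358997 313.66426562] [[0.469, -0.883, 0.001], [-0.883, -0.469, -0.001], [0.001, -0.0, -1.0]]
top sleeve top 173 [ 515.61920094 -121.7715052   118.01761588] [109.2786378  123.05007066]
handle 38 [529.50131076 -17.86281126 176.81789673]
arm [1.4036034e-01 9.9010050e-01 5.3830005e+02 4.6382523e+01]
grip top 84 [494.50739149  46.20931859 150.53285444]
scene sleeve top 189 [ 511.93325916 -110.31984199  117.21811407] [105.20486706 122.49456666]
handle 29 [534.46963013 -14.19817901 175.38984615]
arm [1.1811189e-01 9.9300027e-01 5.4014844e+02 4.3639069e+01]
grip top 61 [495.25917213  49.79816598 150.00148767]
wrist sleeve top 3430 [ 507.79325447 -115.93655592  118.34790679] [106.73222836 119.89231455]
handle 572 [528.93254378 -17.01931242 174.77200605]
arm [1.8245119e-01 9.8321491e-01 5.3641724e+02 4.5831894e+01]
grip top 991 [494.71680386  44.838833   148.85673797]
```

View pics/end_scene.png

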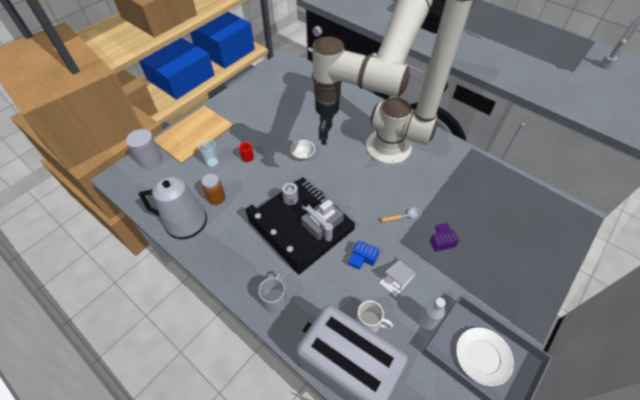

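The scene view shows the sleeve standing on the pipe at (290,193), the lever shut over the cartridge at (322,220), and everything else where it was.

```bash
python3 -c "
from bench import job_done; print(job_done())"
```

```text
the job is handed in; nothing more can be done
None
```

I've handed the job in: the cartridge is seated grip-forward, the lever is shut over its shoulder, and the sleeve stands on the deck. The robot is clear of everything and nothing else was seen to move. It took about 22 s of the 72 s; the verdict wasn't shown.

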